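# Heft the glue bottles and hold the full one tipped over the box

### The arm

A 7-joint arm with a two-finger parallel gripper is mounted at the origin on a cart in front of the work surface, level with it; the furniture and walls round the work are solid. World frame = base frame: x ahead of the robot, y to its left, z up, the work surface at z = 0. Lengths are in m, angles in rad, forces in N, time in s.
With the tool pointing down it reaches from about 0.425 to 0.825 m from the base axis. Payload 3.6 kg.
Tool frame: the origin (TCP) lies where the fingers leave the gripper's body, on its centre line; the fingertips stand 73 mm ahead of it and the grasp point (between the pads) lies 54 mm ahead of it; x points along the fingers, y is the direction in which the jaws open and shut, and the axes are right-handed (so a half turn about x gives the same grasp; the last joint's range is limited). The gripper opens to 85 mm and grips with 20 to 120 N. Pads are 22 mm wide; open, the fingers measure 114 mm over their backs; the gripper's body (76 mm by 85 mm) begins 54 mm behind the grasp point. The pads swing forward as they close: fully open they stand 13 mm farther back than shut.
Start: joints at [1.115, 0.615, -0.013, 1.423, 0.008, 1.103, -0.04], TCP at [0.27, -0.591, 0.304] pointing down, gripper open.
Joint ranges: [-3.12, 3.12], [-0.3, 2.06], [-1.34, 1.32], [0.26, 2.42], [-1.36, 4.5], [0.01, 1.98], [-2.84, 2.84]. Speed limits (rad/s): [2.79, 2.79, 3.14, 3.14, 3.14, 3.14, 3.14].

### API

Orientations are given as a unit quaternion [x, y, z, w].
In Python, from station import arm, snapshot, camera_info, ticket gives the robot as it stands. Calls block until the motion is done:
- arm.movep(position, orientation): joint-space move of the TCP to a pose.
- arm.line_to(position, velocity=0.15, ori=None): straight line of the TCP; ori=None keeps the orientation; velocity is the mean speed in m/s.
- arm.move_j(angles): joint-space move.
- arm.move_gripper(opening, effort=None): opening from 0.0 (shut) to 1.0 (fully open); effort is the grip in N (None keeps the last); returns when the fingers have stopped.
- arm.pause(seconds).
- arm.ik(position, orientation): joint angles nearest the present ones, or None.
- snapshot(name): name is "scene" or "top" or "wrist"; returns the picture (480x640x3 uint8, blue, green, red); there is no depth.
- camera_info(name): a dict with "fx", "fy", "cx", "cy" (pixels), "dist_coeffs" ([k1, k2, p1, p2, k3] as OpenCV has them; the pictures are not rectified), "R" (3x3) and "t" (3): a world point X has camera coordinates R X + t; the wrist camera has in their place "T_tool_cam" (4x4, takes a point from camera to tool coordinates, whose origin is the TCP and whose axes are the tool frame's). Camera axes: x right, y down, z forward; pixel columns grow to the right and rows downward; lengths in m; the calibration is good to about 2 mm. A picture is of the moment at which its call begins: read the wrist's pose just before it. camera_info takes no time and is no camera call.
A pose or a line that the arm cannot do raises arm.MotionError and nothing moves.
- ticket.finish_job(): hands the job in, once; it reports no verdict.
Readings, each from a call of its own:
- arm.read_time(): time.
- arm.read_joint_positions(): joint angles.
- arm.read_dq(): joint speeds.
- arm.read_effort(): joint torques, N m.
- arm.read_tool_pos(): TCP position.
- arm.read_eef_rot(): TCP orientation.
- arm.read_ft_force(): force on the tool from outside, world axes, zero at the start.
- arm.read_wrist_torque(): the same for the moment, N m.
- arm.read_opening(): opening from 0.0 (shut) to 1.0 (fully open).
Only numpy, scipy, OpenCV 4.12 (cv2) and the standard library are available. Lean on these libraries where they do the work, as an engineer would, in place of code of your own. Each camera call takes 0.05 s, during which the arm holds its last target.

### The job

Of the three glue bottles hanging nozzle down in the plywood rack one is full and two are nearly empty: heft them to find the full one, and leave the other two seated in the rack. Draw the full bottle straight up out of the rack, tip it to about 45 degrees with the nozzle still pointing downward, and bring the nozzle tip over the middle of the mouth of the small open round box, two or three centimetres above its rim, ready to run glue round the bottom seam. Finish while holding it there in the gripper, touching neither box nor rack with it, and do not shift the box or the other things on the stand.

Things in the scene. Friction and masses are not known exactly. Their poses are not given: they have to be found in the camera images.
- rack: plywood bottle rack, fixed to the stand: 88 mm deep (x axis), 276 long (y axis), 116 high, origin at the middle of its underside. Three stations in a row at y = -90, 0, +90 mm: a 57 mm hole in the upper board (top at 116 mm) round the bottle's body, below it a 40 mm square hole in the lower board (top at 70 mm) carrying its sloping shoulder. Bottles lift straight out and slide back in if lowered straight
- glue_a_mid (a point): a glue bottle, nozzle down in one of the rack's stations: 160 mm long, body round, 55 mm across for the 75 mm next to its flat base, then tapering to the thin nozzle. The point is on its axis, 80 mm from either end; z axis from base to nozzle. Seated, the flat base is on top, 170 mm above the stand, so 53 mm of the body shows above the rack to be gripped from above
- glue_b_mid (a point): the middle, as in glue_a_mid, of another bottle of the same look and size. Of the three one is full (0.32 to 0.40 kg), two nearly empty (0.03 to 0.07 kg); which, and where they stand, changes from start to start
- glue_c_mid (a point): the middle, as in glue_a_mid, of the third bottle of the same look and size. Grip with the fingers before and behind the row: between neighbours the gap is only 35 mm
- glue_a_tip (a point): tip of the nozzle of bottle glue_a, on its axis, 80 mm from glue_a_mid; z axis along the bottle, out of the nozzle; clear of the rack once lifted by 110 mm
- glue_b_tip (a point): tip of the nozzle of bottle glue_b, on its axis, 80 mm from glue_b_mid; z axis along the bottle, out of the nozzle; clear of the rack once lifted by 110 mm
- glue_c_tip (a point): tip of the nozzle of bottle glue_c, on its axis, 80 mm from glue_c_mid; z axis along the bottle, out of the nozzle; clear of the rack once lifted by 110 mm
- glue_a: the same bottle glue_a; origin at the middle of its flat base, z axis from base to nozzle
- glue_b: the same bottle glue_b; origin at the middle of its flat base, z axis from base to nozzle
- glue_c: the same bottle glue_c; origin at the middle of its flat base, z axis from base to nozzle
- box_rim (a point): the small open round bent-wood box, about 63 mm across outside and 56 inside, 36 mm high, standing loose (20 g) on the stand, open side up; this point is the middle of its mouth, level with the rim
- open_box: the same open round box; origin on its underside, about the middle
- cherry_box: closed oval bent-wood box, 64 x 86 mm, 42 high, a bystander; origin at the middle of its underside
- hammer: tack hammer lying on its side, 239 mm long, 24 high, a bystander; origin at the middle of its underside
- awl: scratch awl with a wooden handle, lying down, 166 mm long, 28 high, a bystander; origin at the middle of its underside
Things that resemble listed ones, but are neither listed nor needed, are in the scene too. Leave any yellow look-alike of the glue_b alone.

How it is judged:
On the way:
1. the full bottle is lifted out until its nozzle is clear above the rack, and both nearly empty ones are seated in the rack (((height (world z) of glue_a_tip above 0.12 m and height (world z) of glue_b_mid between 0.078 and 0.096 m and angle between each of glue_b_mid, glue_c_mid's own z axis and vertical above 2.88 rad and contact force between each of glue_b, glue_c and rack below 2.5 N and height (world z) of glue_c_mid between 0.078 and 0.096 m) or (height (world z) of glue_b_tip above 0.12 m and height (world z) of glue_a_mid between 0.078 and 0.096 m and angle between each of glue_a_mid, glue_c_mid's own z axis and vertical above 2.88 rad and contact force between each of glue_a, glue_c and rack below 2.5 N and height (world z) of glue_c_mid between 0.078 and 0.096 m) or (height (world z) of glue_c_tip above 0.12 m and height (world z) of glue_a_mid between 0.078 and 0.096 m and angle between each of glue_a_mid, glue_b_mid's own z axis and vertical above 2.88 rad and contact force between each of glue_a, glue_b and rack below 2.5 N and height (world z) of glue_b_mid between 0.078 and 0.096 m))), for 0.1 s.
At the end, for the whole second after the job is handed in: A bottle is held still, clear of rack and box, its axis 30 to 60 degrees from vertical, nozzle tip 5 to 50 mm above the box's rim and within 22 mm of the middle of its mouth; the other two sit nozzle down in the rack, each pressing on it with under 2.5 N; the box is within 20 mm of its start (((horizontal distance between glue_a_tip and box_rim below 0.022 m and height (world z) of glue_a_tip between 0.041 and 0.086 m and angle between glue_a_mid's own z axis and vertical between 2.09 and 2.62 rad and contact force between glue_a and the fingers above 1 N and contact force between glue_a and open_box below 0.2 N and contact force between glue_a and rack below 0.2 N and linear speed of glue_a below 0.03 m/s and height (world z) of glue_b_mid between 0.078 and 0.096 m and angle between each of glue_b_mid, glue_c_mid's own z axis and vertical above 2.88 rad and contact force between each of glue_b, glue_c and rack below 2.5 N and height (world z) of glue_c_mid between 0.078 and 0.096 m) or (horizontal distance between glue_b_tip and box_rim below 0.022 m and height (world z) of glue_b_tip between 0.041 and 0.086 m and angle between glue_b_mid's own z axis and vertical between 2.09 and 2.62 rad and contact force between glue_b and the fingers above 1 N and contact force between glue_b and open_box below 0.2 N and contact force between glue_b and rack below 0.2 N and linear speed of glue_b below 0.03 m/s and height (world z) of glue_a_mid between 0.078 and 0.096 m and angle between each of glue_a_mid, glue_c_mid's own z axis and vertical above 2.88 rad and contact force between each of glue_a, glue_c and rack below 2.5 N and height (world z) of glue_c_mid between 0.078 and 0.096 m) or (horizontal distance between glue_c_tip and box_rim below 0.022 m and height (world z) of glue_c_tip between 0.041 and 0.086 m and angle between glue_c_mid's own z axis and vertical between 2.09 and 2.62 rad and contact force between glue_c and the fingers above 1 N and contact force between glue_c and open_box below 0.2 N and contact force between glue_c and rack below 0.2 N and linear speed of glue_c below 0.03 m/s and height (world z) of glue_a_mid between 0.078 and 0.096 m and angle between each of glue_a_mid, glue_b_mid's own z axis and vertical above 2.88 rad and contact force between each of glue_a, glue_b and rack below 2.5 N and height (world z) of glue_b_mid between 0.078 and 0.096 m)) and angle between open_box's own z axis and vertical below 0.1 rad and distance of open_box from where it was at the start of the episode below 0.02 m); the arm keeps its last pose, push and grip.
It fails at once if the open box is pushed along by more than 20 mm or tipped (distance of open_box from where it was at the start of the episode above 0.02 m or angle between open_box's own z axis and vertical above 0.35 rad).
It fails at once if the cherry box, hammer or awl is shifted by more than 30 mm (distance of any of cherry_box, hammer, awl from where it was at the start of the episode above 0.03 m).
It also fails if it takes over 61 s, if anything falls off the work surface, if the arm or the gripper's body presses on something with over 40 N, if the wrist force passes 120 N, or if a joint passes its speed limit or range.

## Working session

There is one attempt and no reset: what is moved stays moved. The work goes in short steps, each a Python script; the robot and the scene stay as the last script left them, time stands still between calls to the robot, and variables do not carry over. Pictures are saved under pics/ and viewed, and the job is handed in when it is done.

```bash
ls; mkdir -p pics
python3 - <<'E'
from station import arm,snapshot,camera_info
import cv2
for n in ("scene","top","wrist"):
    cv2.imwrite(f"pics/{n}0.png",snapshot(n)); print(n,camera_info(n))
print(arm.read_time(),arm.read_tool_pos(),arm.read_eef_rot(),arm.read_opening(),arm.read_ft_force())
E
```

```text
pics
scene {'fx': 509.3202468022072, 'fy': 509.3202468022072, 'cx': 333.2567564004003, 'cy': 245.9846767021292, 'dist_coeffs': array([-0.03568009,  0.        ,  0.        ,  0.        ,  0.        ]), 'R': array([[-0.88348626, -0.46824759, -0.01400817],
       [-0.35990595,  0.697602  , -0.6195314 ],
       [ 0.29986621, -0.54230586, -0.78484687]]), 't': array([0.47740891, 0.24128955, 0.8555881 ])}
top {'fx': 575.4824130762903, 'fy': 575.4824130762903, 'cx': 330.8960648331132, 'cy': 246.5236188293305, 'dist_coeffs': array([-0.05980887,  0.        ,  0.        ,  0.        ,  0.        ]), 'R': array([[-0.02598546, -0.99960956,  0.0102706 ],
       [-0.98210089,  0.0236103 , -0.18686999],
       [ 0.18655454, -0.01494267, -0.98233096]]), 't': array([0.00426576, 0.56829061, 1.36770563])}
wrist {'fx': 362.42692390890835, 'fy': 362.42692390890835, 'cx': 322.5255727032621, 'cy': 238.17718936638445, 'dist_coeffs': array([0.02571576, 0.        , 0.        , 0.        , 0.        ]), 'T_tool_cam': array([[ 6.35872661e-04, -3.20719247e-01,  9.47174092e-01,
        -7.00196578e-02],
       [ 9.99999727e-01, -1.52323186e-04, -7.22914057e-04,
        -2.00944320e-05],
       [ 3.76129027e-04,  9.47174293e-01,  3.20719063e-01,
        -8.22810570e-02],
       [ 0.00000000e+00,  0.00000000e+00,  0.00000000e+00,
         1.00000000e+00]])}
0.15 [ 0.27009508 -0.59073962  0.30300969] [-0.69076356 -0.15114     0.69106483 -0.1497725 ] 1.0019342290334166 [ 0.66249695 -0.66454972  0.01154738]
```

View pics/scene0.png

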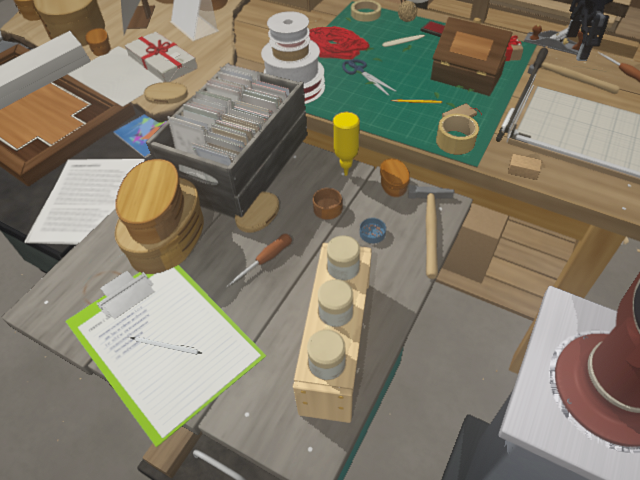

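View pics/top0.png

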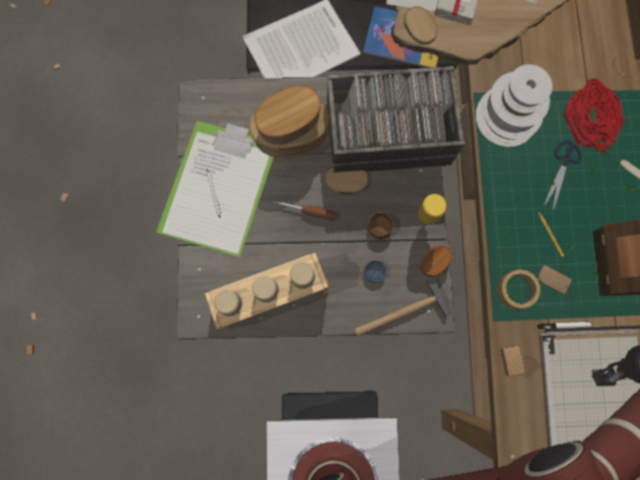

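Run:
```python
import cv2,numpy as np
a=cv2.imread('pics/scene0.png');b=cv2.imread('pics/top0.png')
c=cv2.resize(a[140:260,290:430],None,fx=4,fy=4,interpolation=2)
d=cv2.resize(b[180:340,200:340],None,fx=5,fy=5,interpolation=2)[:600]
e=cv2.resize(b[200:300,350:460],None,fx=5,fy=5,interpolation=2)
f=cv2.resize(a[225:425,285:385],None,fx=3,fy=3,interpolation=2)
cv2.imwrite('pics/c1.png',c)
d=cv2.resize(b[245:335,200:335],None,fx=5,fy=5,interpolation=2);cv2.imwrite('pics/c2.png',d);cv2.imwrite('pics/c3.png',e);cv2.imwrite('pics/c4.png',f)
```

```text
(no output)
```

View pics/c1.png

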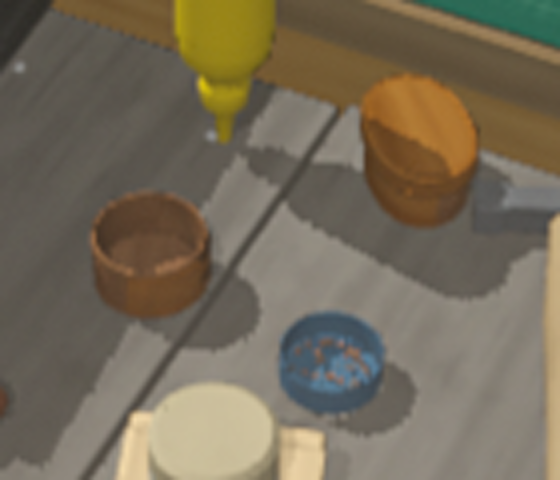

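View pics/c2.png

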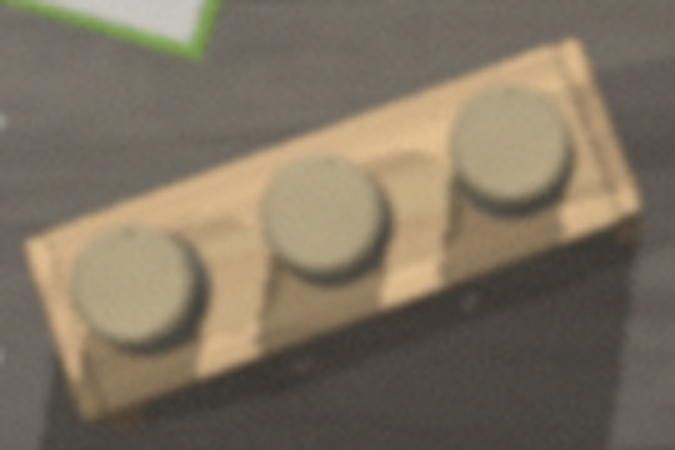

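View pics/c3.png

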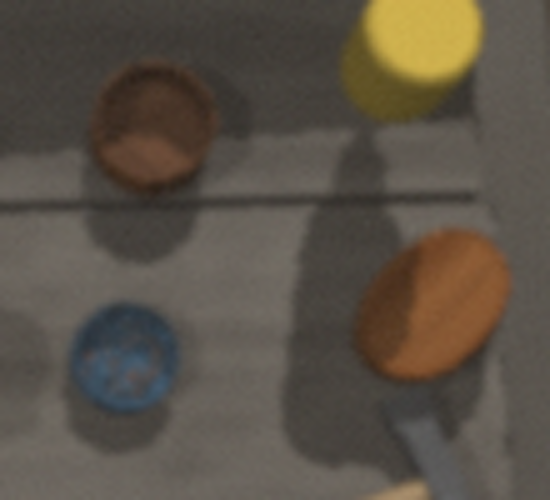

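View pics/c4.png

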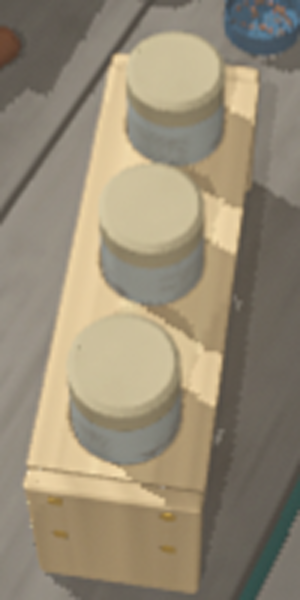

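```bash
cat > h.py <<'E'
import numpy as np,cv2
from scipy.spatial.transform import Rotation as R
from station import arm,snapshot,camera_info
def ray(n,p):
    c=camera_info(n);K=np.array([[c['fx'],0,c['cx']],[0,c['fy'],c['cy']],[0,0,1]])
    u=cv2.undistortPoints(np.array([[p]],float),K,np.array(c['dist_coeffs']))[0,0]
    Rm=np.array(c['R']);o=-Rm.T@np.array(c['t']);d=Rm.T@np.array([u[0],u[1],1]);return o,d/np.linalg.norm(d)
def atz(n,p,z):
    o,d=ray(n,p);return o+d*(z-o[2])/d[2]
def tri(p1,p2):
    A=[];b=[]
    for n,p in (("top",p1),("scene",p2)):
        o,d=ray(n,p);M=np.eye(3)-np.outer(d,d);A.append(M);b.append(M@o)
    return np.linalg.lstsq(np.vstack(A),np.hstack(b),rcond=None)[0]
E
python3 - <<'E'
from h import *
np.set_printoptions(precision=4,suppress=True)
for nm,t,s,z in (("L",(227,302),(326,347.3),.17),("M",(264.4,288),(335.3,295.7),.17),("R",(302.4,274),(343,251),.17),("box",(380.6,225),(327.5,198),.036),("blue",(374.8,271.3),(372.5,226),.02),("yellow base",(434.5,205.5),(346,118),.17),("cherry",(437,260.5),(394,171),.042),
 ):
    print(nm,tri(t,s),atz("top",t,z),atz("scene",s,z))
print("rackcorners",[atz("top",(200+x/5,245+y/5),.116)for x,y in((30,243),(578,38),(640,205),(90,418))])
for n,p in(("ham head",(437,290)),("awl tip",(278,205)),("awl butt",(338,213)),("bin corner",(332,165)),("bin r",(460,150))): print(n,atz("top",p,.02))
E
```

```text
L [0.4279 0.2279 0.1612] [0.4261 0.2261 0.17  ] [0.4265 0.2319 0.17  ]
M [0.4572 0.1438 0.1613] [0.4554 0.1427 0.17  ] [0.4552 0.1489 0.17  ]
R [0.4877 0.0581 0.1577] [0.4849 0.0573 0.17  ] [0.4843 0.0667 0.17  ]
box [ 0.6246 -0.1364  0.0379] [ 0.6238 -0.137   0.036 ] [ 0.6268 -0.1378  0.036 ]
blue [ 0.5091 -0.1181  0.0267] [ 0.5086 -0.1191  0.02  ] [ 0.5128 -0.1232  0.02  ]
yellow base [ 0.6392 -0.2502  0.1644] [ 0.6366 -0.2494  0.17  ] [ 0.6371 -0.2436  0.17  ]
cherry [ 0.53   -0.2728  0.0425] [ 0.5287 -0.2732  0.042 ] [ 0.5317 -0.2731  0.042 ]
rackcorners [array([0.4519, 0.2842, 0.116 ]), array([0.5427, 0.0274, 0.116 ]), array([0.463 , 0.0002, 0.116 ]), array([0.3705, 0.2556, 0.116 ])]
ham head [ 0.4574 -0.2732  0.02  ]
awl tip [0.6862 0.1223 0.02  ]
awl butt [ 0.6614 -0.0309  0.02  ]
bin corner [ 0.7904 -0.0189  0.02  ]
bin r [ 0.8249 -0.3569  0.02  ]
```

```bash
cat >> h.py <<'E'
YAW=np.radians(19.5)
u=np.array([np.cos(YAW),np.sin(YAW),0]); v=np.array([-np.sin(YAW),np.cos(YAW),0])
def quat(x,y):
    x=np.array(x,float);x/=np.linalg.norm(x);y=np.array(y,float);y-=x*(x@y);y/=np.linalg.norm(y)
    return R.from_matrix(np.column_stack([x,y,np.cross(x,y)])).as_quat()
def qdown(s): return quat([0,0,-1],s*u)
BOX=np.array([.625,-.137,.036])
def tilt(phi,s,mode,ang=45,h=.026,back=.187):
    a=np.radians(ang);d=np.array([np.sin(a)*np.cos(phi),np.sin(a)*np.sin(phi),-np.cos(a)])
    n=np.array([-np.sin(phi),np.cos(phi),0])
    yy=n if mode==0 else np.cross(d,n)
    return BOX+[0,0,h]-back*d, quat(d,s*yy)
E
python3 - <<'E'
from h import *
np.set_printoptions(precision=2,suppress=True)
print(R.from_quat(arm.read_eef_rot()).as_matrix())
for s in(1,-1):
  for z in(.197,.38,.42): 
    for k in(-1,0,1): print(s,z,k,arm.ik(list(np.array([.4565,.143,z])+.09*k*v),list(qdown(s))))
for m in(0,1):
  for s in(1,-1):
    for ph in(-60,-35,-12,0,20,40):
      r=[arm.ik(list(p),list(q)) for p,q in (tilt(np.radians(ph),s,m,h=h) for h in(.026,.126))]
      print(m,s,ph,*[None if a is None else np.array(a) for a in r])
E
```

```text
[[-0.    0.42 -0.91]
 [ 0.   -0.91 -0.42]
 [-1.   -0.    0.  ]]
1 0.197 -1 [ 0.14  0.55 -0.44  1.99  0.37  0.67 -0.2 ]
1 0.197 0 [ 0.02  0.56 -0.54  2.02  0.45  0.68 -0.47]
1 0.197 1 [-0.06  0.61 -0.71  2.    0.58  0.74 -0.79]
1 0.38 -1 [ 0.28  0.34 -0.62  1.74  0.22  1.13 -0.06]
1 0.38 0 [ 0.22  0.35 -0.78  1.76  0.27  1.14 -0.31]
1 0.38 1 [ 0.17  0.43 -1.02  1.75  0.39  1.19 -0.63]
1 0.42 -1 [ 0.3   0.31 -0.64  1.66  0.2   1.23 -0.04]
1 0.42 0 [ 0.24  0.32 -0.81  1.69  0.24  1.24 -0.28]
1 0.42 1 [ 0.16  0.38 -1.    1.67  0.33  1.27 -0.56]
-1 0.197 -1 [-0.37  0.54  0.31  2.01 -0.27  0.64 -2.69]
-1 0.197 0 [-1.02  0.78  1.13  2.05 -0.92  0.94 -2.18]
-1 0.197 1 [ 0.16  0.79 -1.15  2.    0.89  0.98  2.03]
-1 0.38 -1 [-0.91  0.47  1.14  1.77 -0.46  1.2  -2.44]
-1 0.38 0 [-1.11  0.45  1.14  1.8  -0.44  1.18 -2.64]
-1 0.38 1 [ 0.23  0.48 -1.15  1.75  0.46  1.22  2.44]
-1 0.42 -1 [-0.92  0.43  1.14  1.7  -0.4   1.28 -2.5 ]
-1 0.42 0 [-1.13  0.4   1.14  1.72 -0.38  1.26 -2.7 ]
-1 0.42 1 [ 0.24  0.43 -1.15  1.67  0.41  1.3   2.5 ]
0 1 -60 [-0.69  0.73  0.62  2.07  1.06  0.4  -0.71] [-0.28  0
[... 1382 characters left out ...]
.22  2.26  0.24 -1.32] [ 1.25  0.57 -1.02  2.13 -0.57  0.11  1.36]
1 1 40 [ 1.22  0.86 -0.94  1.97 -0.29  0.31  1.54] [ 1.22  0.66 -0.91  1.89 -0.43  0.53  1.56]
1 -1 -60 [-0.16  0.65 -0.2   2.05  1.39  0.9   0.61] [-0.02  0.5  -0.39  1.96  1.23  1.05  0.88]
1 -1 -35 [ 0.57  0.86 -1.15  2.32  1.9   1.34  0.74] [ 0.42  0.43 -0.77  2.22  1.66  0.84  0.92]
1 -1 -12 None [ 0.97  0.5  -1.14  2.31  2.02  0.6   1.17]
1 -1 0 [ 1.05  0.83 -1.15  2.39  2.41  0.72  1.2 ] [ 1.13  0.52 -1.13  2.28  2.18  0.35  1.31]
1 -1 20 [ 1.25  0.88 -1.14  2.22  2.26  0.24  1.82] [ 0.95  0.43 -0.55  2.14 -1.36  0.35 -1.03]
1 -1 40 [ 0.81  0.68 -0.25  1.98 -1.19  0.66 -0.78] [ 0.71  0.51 -0.1   1.9  -1.06  0.85 -1.03]
```

Run:
```python
from h import *
np.set_printoptions(precision=3,suppress=True)
arm.move_gripper(1.0,90)
arm.movep([.4565,.143,.38],list(qdown(1)))
arm.pause(.2)
p=arm.read_tool_pos();q=arm.read_eef_rot()
cv2.imwrite('pics/w1.png',snapshot('wrist'));np.save('w1.npy',np.r_[p,q])
print(arm.read_time(),p,q,arm.read_ft_force(),arm.read_joint_positions())
j0=np.array(arm.read_joint_positions())
for m in(0,1):
  for s in(1,-1):
    for ph in(-50,-70,-90,-110,-130,180):
      r=[arm.ik(list(p),list(q)) for p,q in (tilt(np.radians(ph),s,m,h=h) for h in(.026,.146))]
      print(m,s,ph,*[None if a is None else (np.array(a),round(abs(np.array(a)-j0).max(),2)) for a in r])
```

```text
3.3 [0.457 0.143 0.38 ] [ 0.408  0.577 -0.408  0.577] [ 0.111 -0.261 -0.056] [ 0.218  0.352 -0.781  1.764  0.271  1.137 -0.308]
0 1 -50 (array([-0.088,  0.615, -0.242,  2.176,  1.634,  0.835, -1.035]), np.float64(1.36)) (array([ 0.086,  0.416, -0.467,  2.058,  1.334,  0.934, -0.612]), np.float64(1.06))
0 1 -70 (array([-0.125,  0.708, -0.281,  1.906,  1.232,  1.06 , -0.93 ]), np.float64(0.96)) (array([-0.036,  0.544, -0.409,  1.803,  1.102,  1.217, -0.675]), np.float64(0.83))
0 1 -90 (array([-0.134,  0.819, -0.263,  1.602,  0.971,  1.296, -0.903]), np.float64(0.7)) (array([-0.091,  0.682, -0.339,  1.504,  0.927,  1.471, -0.734]), np.float64(0.66))
0 1 -110 (array([-0.117,  0.943, -0.221,  1.276,  0.777,  1.538, -0.92 ]), np.float64(0.61)) (array([-0.097,  0.829, -0.274,  1.173,  0.786,  1.722, -0.797]), np.float64(0.59))
0 1 -130 (array([-0.074,  1.079, -0.174,  0.932,  0.62 ,  1.792, -0.976]), np.float64(0.83)) (array([-0.081,  0.986, -0.171,  0.807,  0.64 ,  1.976, -0.855]), np.float64(0.96))
0 1 180 None None
0 -1 -50 (array([-0.822,  0.801,  0.912,  2.198,  2.023,  0.085,  1.609])
[... 1935 characters left out ...]
0.816, -0.754,  1.897,  1.383,  1.378,  0.563]), np.float64(1.11)) (array([ 0.238,  0.66 , -0.881,  1.795,  1.258,  1.481,  0.796]), np.float64(1.1))
1 -1 -90 (array([ 0.124,  0.928, -0.757,  1.592,  1.208,  1.595,  0.525]), np.float64(0.94)) (array([ 0.151,  0.787, -0.818,  1.495,  1.139,  1.719,  0.701]), np.float64(1.01))
1 -1 -110 (array([ 0.09 ,  1.027, -0.692,  1.267,  1.054,  1.769,  0.487]), np.float64(0.8)) (array([ 0.07 ,  0.893, -0.67 ,  1.166,  1.   ,  1.89 ,  0.647]), np.float64(0.95))
1 -1 -130 (array([ 0.066,  1.128, -0.586,  0.924,  0.896,  1.935,  0.452]), np.float64(0.84)) (array([-0.133,  0.982, -0.013,  0.81 ,  0.54 ,  1.937,  0.771]), np.float64(1.08))
1 -1 180 None None
```

View pics/w1.png

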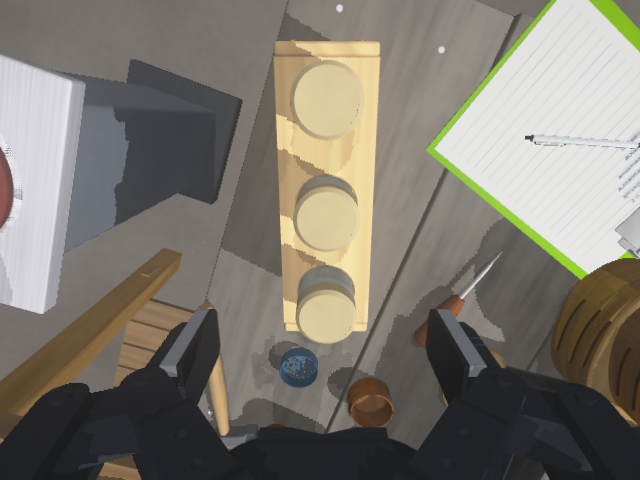

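```bash
cat >> h.py <<'E'
def watz(pose,px,z):
    c=camera_info('wrist');K=np.array([[c['fx'],0,c['cx']],[0,c['fy'],c['cy']],[0,0,1]])
    a=cv2.undistortPoints(np.array([[px]],float),K,np.array(c['dist_coeffs']))[0,0]
    T=np.array(c['T_tool_cam']);Rt=R.from_quat(pose[3:]).as_matrix()
    o=Rt@T[:3,3]+pose[:3];d=Rt@T[:3,:3]@np.array([a[0],a[1],1]);return o+d*(z-o[2])/d[2]
E
python3 - <<'E'
from h import *
P=np.load('w1.npy')
w=[watz(P,p,.17) for p in((328,99),(327,217.5),(327,317))]
for a in w: print(a)
d=w[0]-w[2]; print(np.degrees(np.arctan2(-d[0],d[1])),np.linalg.norm(d))
print(watz(P,(371,396),.036))
im=cv2.imread('pics/w1.png');cv2.imwrite('pics/w1c.png',cv2.resize(im[40:430,260:420],None,fx=1.5,fy=1.5))
# edge of rack
for p in((275,54),(381,54),(366,330),(286,330)): print(watz(P,p,.116))
E
```

```text
[0.42895733 0.23203127 0.17      ]
[0.45793796 0.14873263 0.17      ]
[0.4883729  0.06345046 0.17      ]
19.414785967983807 0.178744790379006
[ 0.61731813 -0.10960948  0.036     ]
[0.37609692 0.25211174 0.116     ]
[0.45858396 0.28114859 0.116     ]
[0.54408613 0.03223766 0.116     ]
[0.46403788 0.00398056 0.116     ]
```

```bash
cat >> h.py <<'E'
M0=np.array([.4565,.1465,0])
def st(k,z): return list(M0+.09*k*v+[0,0,z])
ZG=.197
def heft(k):
    arm.line_to(st(k,.26),.2,ori=list(qdown(1)));arm.line_to(st(k,ZG),.12)
    arm.pause(.2);f0=np.array(arm.read_ft_force())
    arm.move_gripper(0.0,60);arm.pause(.2);f1=np.array(arm.read_ft_force());op=arm.read_opening()
    arm.line_to(st(k,ZG+.02),.06);arm.pause(.3);f2=np.array(arm.read_ft_force())
    print(k,'open',op,f0,f1,f2,'dz',f2[2]-f0[2],arm.read_time())
    return f2[2]-f0[2]
def putback(k):
    arm.line_to(st(k,ZG+.0005),.05);arm.pause(.1);arm.move_gripper(1.0);arm.pause(.1)
    arm.line_to(st(k,.26),.15)
E
python3 - <<'E'
from h import *
np.set_printoptions(precision=2,suppress=True)
heft(0)
cv2.imwrite('pics/s2.png',snapshot('scene'))
E
```

```text
0 open 0.6265333842767911 [ 0.02  0.9  -0.12] [0.63 0.96 3.16] [-0.28 -0.21  0.02] dz 0.14368503358323764 6.3
```

View pics/s2.png

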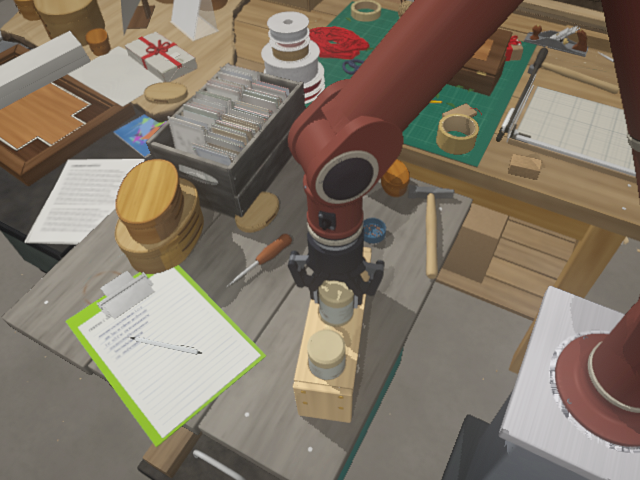

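Run:
```python
from h import *
np.set_printoptions(precision=2,suppress=True)
for _ in range(5):
    arm.pause(.1);print(np.array(arm.read_ft_force()))
putback(0)
cv2.imwrite('pics/s3.png',snapshot('scene')[200:440,250:450].repeat(2,0).repeat(2,1))
heft(-1)
for _ in range(5):
    arm.pause(.1);print(np.array(arm.read_ft_force()))
```

```text
[-0.77  0.42 -0.17]
[-0.05 -0.58  0.93]
[-0.56 -0.08 -0.31]
[-0.1   0.13 -0.76]
[-0.69 -0.3   0.82]
-1 open 0.6274644077309034 [0.8  0.43 0.68] [ 0.73 -0.01  5.31] [ 2.06  0.83 -3.53] dz -4.208644748546812 11.4833
[ 0.09  0.13 -3.79]
[-0.42  0.   -3.11]
[ 0.08 -0.13 -3.74]
[-0.48  0.39 -3.79]
[ 0.03  0.42 -4.23]
```

View pics/s3.png

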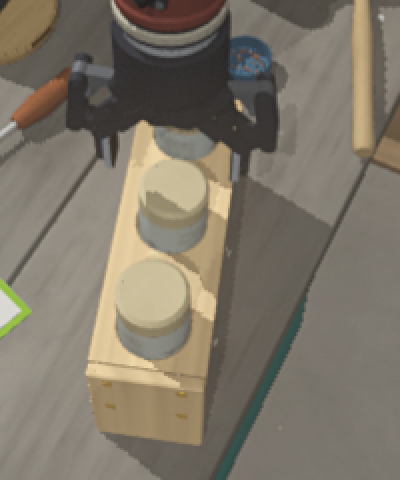

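Run:
```python
from h import *
np.set_printoptions(precision=3,suppress=True)
arm.move_gripper(0.0,100)
arm.line_to(st(-1,.387),.12);arm.pause(.3)
print(np.array(arm.read_ft_force()),arm.read_opening())
cv2.imwrite('pics/s4.png',snapshot('scene'));cv2.imwrite('pics/t4.png',snapshot('top'))
p,q=tilt(np.radians(-90),1,0,h=.146)
j=arm.ik(list(p),list(q));print(p,j,arm.read_joint_positions(),arm.read_time())
```

```text
[ 0.268 -0.038 -3.526] 0.617664870958468
[ 0.625 -0.005  0.314] [-0.098  0.681 -0.328  1.504  0.922  1.466 -0.731] [ 0.387  0.368 -0.784  1.723  0.28   1.167 -0.134] 14.1667
```

View pics/s4.png

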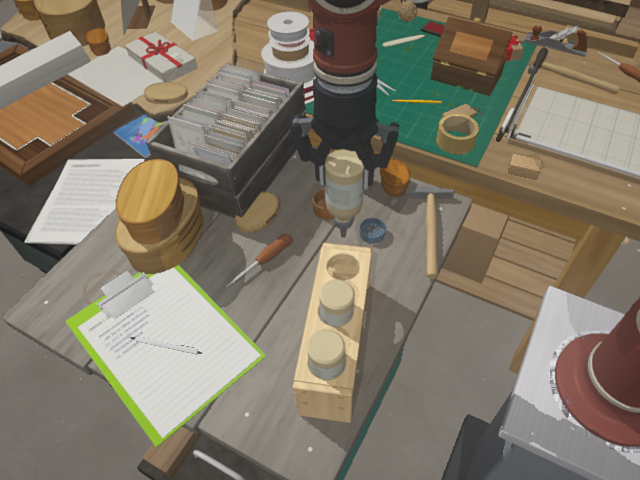

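Run:
```python
from h import *
np.set_printoptions(precision=3,suppress=True)
p,q=tilt(np.radians(-90),1,0,h=.146)
arm.movep(list(p),list(q))
p,q=tilt(np.radians(-90),1,0,h=.07)
arm.line_to(list(p),.1,ori=list(q));arm.pause(.3)
print(np.array(arm.read_ft_force()),arm.read_opening(),arm.read_tool_pos(),arm.read_time())
P=np.r_[arm.read_tool_pos(),arm.read_eef_rot()]
s=snapshot('scene');t=snapshot('top')
cv2.imwrite('pics/s5.png',s);cv2.imwrite('pics/t5.png',t);cv2.imwrite('pics/w5.png',snapshot('wrist'))
# predicted tip pixels
tip=P[:3]+R.from_quat(P[3:]).as_matrix()[:,0]*.187
for n in('scene','top'):
    c=camera_info(n);K=np.array([[c['fx'],0,c['cx']],[0,c['fy'],c['cy']],[0,0,1]])
    print(n,cv2.projectPoints(np.array([tip,BOX]),cv2.Rodrigues(np.array(c['R']))[0],np.array(c['t']),K,np.array(c['dist_coeffs']))[0].reshape(-1,2))
cv2.imwrite('pics/s5c.png',cv2.resize(s[110:260,260:420],None,fx=4,fy=4,interpolation=2)[:600])
cv2.imwrite('pics/t5c.png',cv2.resize(t[170:290,310:450],None,fx=5,fy=5,interpolation=2))
```

```text
[-0.152  1.004 -2.818] 0.6182721636677971 [ 0.625 -0.005  0.239] 16.1333
scene [[327.174 174.455]
 [328.056 198.518]]
top [[383.351 217.84 ]
 [380.582 224.529]]
```

View pics/s5c.png

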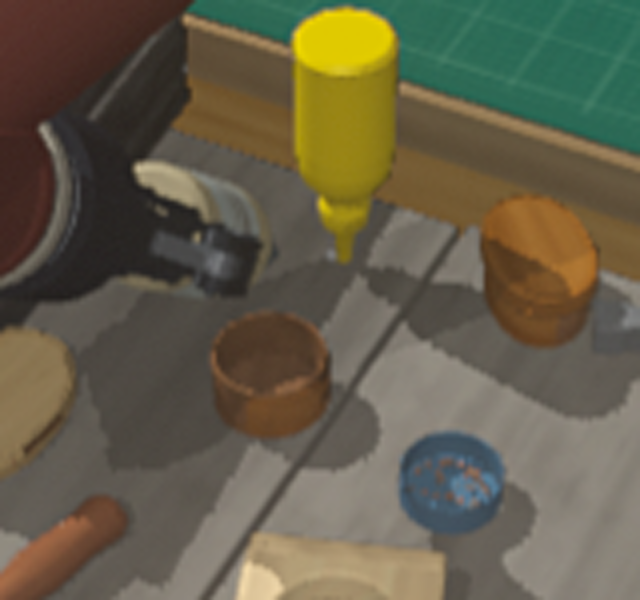

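View pics/t5c.png

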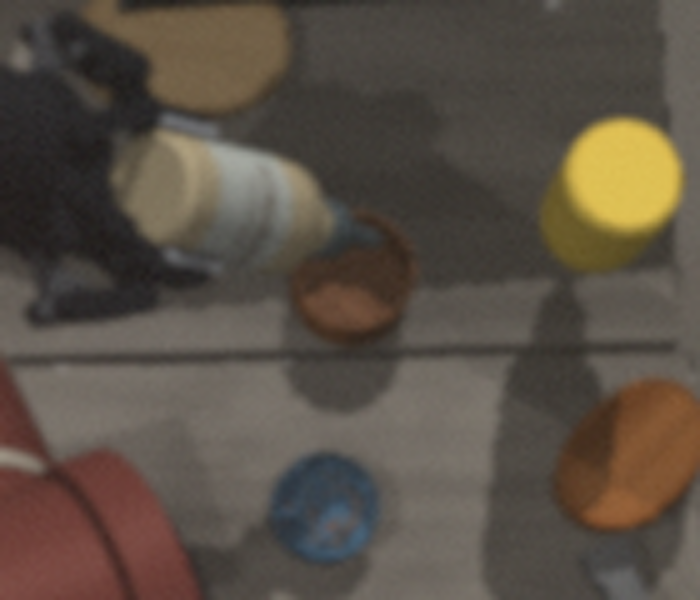

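View pics/w5.png

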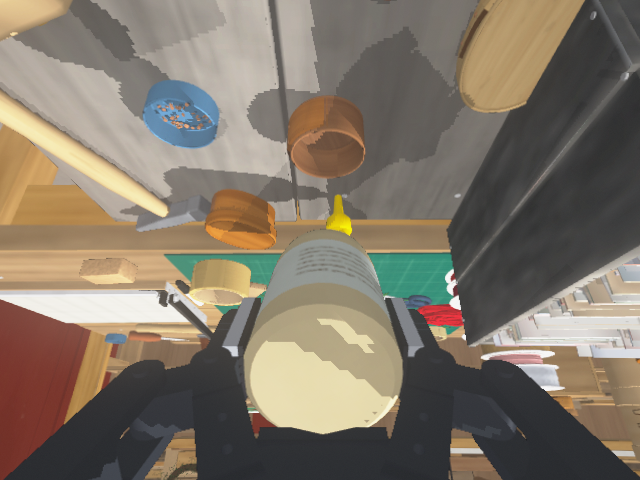

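Run:
```python
from h import *
np.set_printoptions(precision=4,suppress=True)
P=np.r_[arm.read_tool_pos(),arm.read_eef_rot()];X=R.from_quat(P[3:]).as_matrix()[:,0]
pts=np.array([P[:3]+X*.027,P[:3]+X*.187,BOX]);print(pts)
c=camera_info('top');K=np.array([[c['fx'],0,c['cx']],[0,c['fy'],c['cy']],[0,0,1]])
pr=cv2.projectPoints(pts,cv2.Rodrigues(np.array(c['R']))[0],np.array(c['t']),K,np.array(c['dist_coeffs']))[0].reshape(-1,2)
print('crop px base,tip,box',(pr-[310,170])*5)
print('tip top',atz('top',(386.4,217.4),pts[1][2]),'box wrist',watz(P,(327,150),.036),'box top',atz('top',(380.6,225),.036))
w=cv2.imread('pics/w5.png');cv2.imwrite('pics/w5c.png',cv2.resize(w[80:250,260:400],None,fx=3.5,fy=3.5,interpolation=2))
t=cv2.imread('pics/t5.png');cv2.imwrite('pics/t5d.png',cv2.resize(t[190:245,325:400],None,fx=10,fy=10,interpolation=2))
```

```text
[[ 0.625  -0.0239  0.2193]
 [ 0.6251 -0.137   0.1062]
 [ 0.625  -0.137   0.036 ]]
crop px base,tip,box [[136.4904 185.2141]
 [366.7401 239.7643]
 [352.9084 272.6472]]
tip top [ 0.6263 -0.1444  0.1062] box wrist [ 0.6283 -0.1278  0.036 ] box top [ 0.6238 -0.137   0.036 ]
```

View pics/w5c.png

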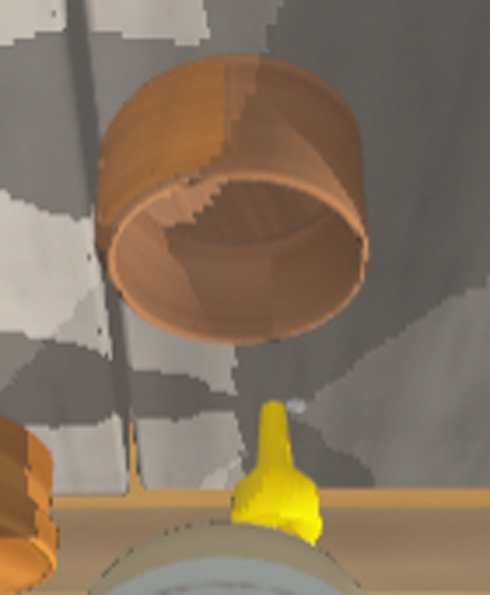

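View pics/t5d.png

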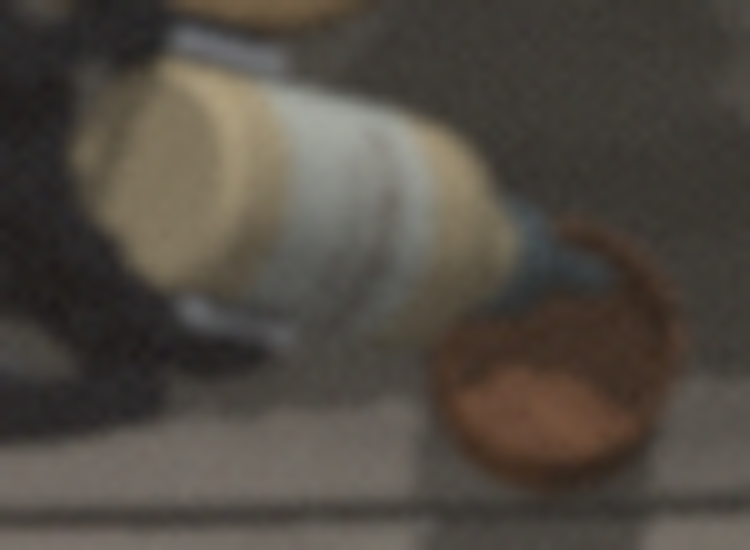

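Run:
```python
from h import *
np.set_printoptions(precision=4,suppress=True)
p,q=tilt(np.radians(-90),1,0,h=.028); p[1]+=.006
arm.line_to(list(p),.05,ori=list(q));arm.pause(.5)
P=np.r_[arm.read_tool_pos(),arm.read_eef_rot()];X=R.from_quat(P[3:]).as_matrix()[:,0]
print(P[:3]+X*.187,np.array(arm.read_ft_force()),arm.read_opening(),arm.read_time(),np.abs(arm.read_dq()).max())
s=snapshot('scene');t=snapshot('top');w=snapshot('wrist')
cv2.imwrite('pics/s6.png',s);cv2.imwrite('pics/w6c.png',cv2.resize(w[80:250,260:400],None,fx=3.5,fy=3.5,interpolation=2))
cv2.imwrite('pics/t6.png',cv2.resize(t[190:245,325:400],None,fx=10,fy=10,interpolation=2))
np.save('w6.npy',P)
```

```text
[ 0.625  -0.131   0.0641] [-0.5135 -0.4096 -4.0034] 0.6197652804707008 17.7833 0.0019825666797372715
```

View pics/s6.png

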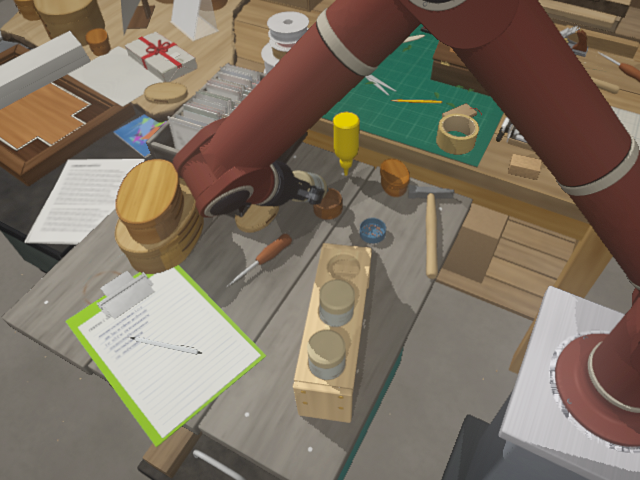

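View pics/t6.png

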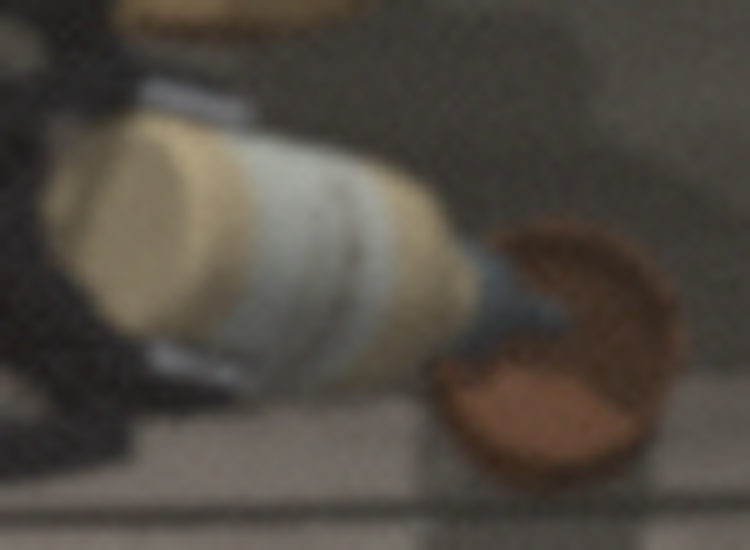

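View pics/w6c.png

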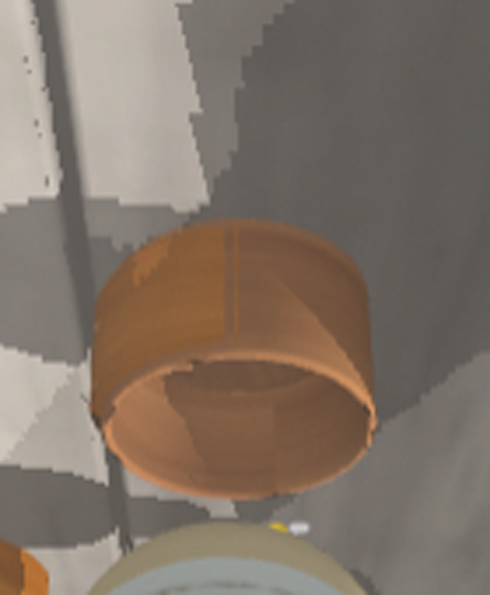

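Run:
```python
from h import *
P=np.load('w6.npy')
for z in(.06,.064,.07): print(atz('top',(381.8,222.),z))
print('box',atz('top',(380.8,224.8),.036),watz(P,(328.3,201.7),.036), arm.read_time())
im=cv2.imread('pics/s6.png');a=cv2.imread('pics/scene0.png')
cv2.imwrite('pics/s6c.png',cv2.resize(np.hstack([a[230:425,280:390],im[230:425,280:390]]),None,fx=3,fy=3))
```

```text
[ 0.62589872 -0.13778549  0.06      ]
[ 0.62496954 -0.13735641  0.064     ]
[ 0.62357576 -0.13671281  0.07      ]
box [ 0.62428776 -0.13752184  0.036     ] [ 0.62916435 -0.13263009  0.036     ] 17.9333
```

View pics/s6c.png

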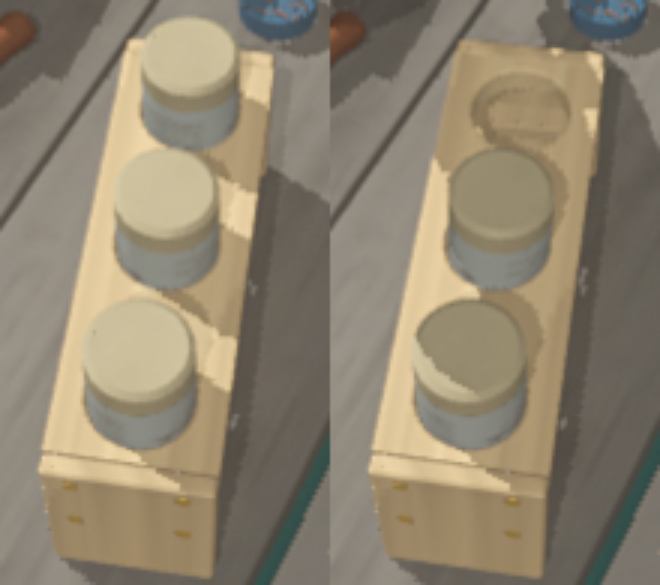

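Run:
```python
from station import arm,ticket
print(ticket.finish_job())
```

```text
the job is handed in; nothing more can be done
None
```

I found the full bottle and handed the job in at about 18 s of the 61 s, with the bottle held at 45° over the open box. No verdict was reported.

- **Hefting:** The middle bottle showed about 0 N, so it is nearly empty and I put it back. The bottle nearest the open box showed about 3.7 N (roughly 0.38 kg), so it is the full one. I did not lift the third bottle. It counts as empty by elimination, since only one is full.
- **Move:** I drew the full bottle straight up 190 mm, tipped it to 45° with the nozzle down, and lowered the tip over the round brown box. I left the blue tin and the yellow bottle alone.
- **Last checks:** The overhead camera puts the tip within about 1 mm of the middle of the mouth. The wrist camera with the arm's own position reading gives about 4 mm. Tip height is about 28 mm above the rim, from the arm's position and assuming the bottle did not slip along the fingers. The bottle was steady in the grip at 100 N. In the pictures the other two bottles sit as they did at the start and the box has not moved.
- **Disagreements:** The cameras differ by about 5 to 6 mm along y, so I centred the tip on the box within one camera's view instead of mixing cameras. The scene camera could not see the nozzle tip because the bottle's shoulder hid it.

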